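# Close and bed the cover of an automaton's mechanism case

## Robot

A 7-joint arm with a two-finger parallel gripper is mounted at the origin on the work surface. World frame = base frame: x ahead of the robot, y to its left, z up, the work surface at z = 0. Lengths are in mm, angles in rad, forces in N, time in s.
With the tool pointing down it reaches from about 400 to 850 mm from the base axis. Payload 4.5 kg.
Tool frame: the origin (TCP) lies midway between the tips of the shut fingers; the grasp point (between the pads) lies behind it (grip_point_offset is the x of the grasp point in the tool frame, in mm); x points along the fingers, y is the direction in which the jaws open and shut, and the axes are right-handed (so a half turn about x gives the same grasp; the last joint's range is limited). The gripper opens to 88 mm and grips with 3 to 60 N. Pads are 18 mm wide; open, the fingers measure 123 mm over their backs; the gripper's body (75 mm by 187 mm) begins 45 mm behind the grasp point.
Start: joints at [1.239, 0.689, -0.195, 1.565, 0.157, 0.902, -0.215], TCP at [223.59, -583.662, 238.743] pointing down, gripper open.
Joint ranges: [-3.01, 3.01], [-0.46, 2.08], [-1.47, 1.51], [0.13, 2.56], [-1, 4.14], [0.04, 2.09], [-2.66, 2.66]. Speed limits (rad/s): [2.57, 2.57, 3.14, 3.14, 3.14, 3.14, 3.14].

## Interface

Orientations are given as a unit quaternion [x, y, z, w].
In Python, from plant import get_state, capture, camera_info, close_job, grip_point_offset gives the robot as it stands. The module is installed in compiled form; this text tells all that it offers.
- The arm moves only by the tool drive_tool, never from a script. Its argument "rows" is a list of rows, each an object with "claw": the closure, from 0 (fully open) to 1 (shut); "translation": the shift along the tool's x, y, z in cm, a list of three; "rotation": the turn, a rotation vector about the tool's x, y, z in degrees, a list of three. In form: [{"claw": claw, "translation": [x, y, z], "rotation": [wx, wy, wz]}, ...]. A call has exactly 8 rows; each row shifts and turns the commanded pose from where the row before left it, along the tool's axes as they then stand; what a row does not reach is not made up. A row lasts 1/10 s, in which the tool goes at most 50 mm and 8.59 degrees, less where a joint would pass 70% of its speed; a pose out of reach is approached as far as the arm can. A call with a gripper value outside its range is refused whole. The fingers move at their own pace and stop on an object; "force" is the grip in N (left out, the last holds). Time passes only in rows, so rows that do not move let the fingers close, or fill a call up. It gives the time, the measured TCP pose, the force and the opening at its end, in the units of the state.
- get_state(): the state, without advancing time (a new reading comes with each control period).
- capture(name): name is "scene" or "side" or "wrist"; returns the picture (480x640x3 uint8, red, green, blue); there is no depth.
- camera_info(name): a dict with "K" (3x3 intrinsics, pixels), "rvec" (rotation vector, rad) and "tvec" (3), from world to camera coordinates, as OpenCV has them; the wrist camera has in their place "hand_eye" (4x4, takes a point from camera to tool coordinates, whose origin is the TCP and whose axes are the tool frame's). Camera axes: x right, y down, z forward; pixel columns grow to the right and rows downward; lengths in mm; the calibration is good to about 2 mm. The wrist camera is an equidistant fisheye: a pixel r from the principal point sees the ray r / f radians off the axis. A picture is of the moment at which its call begins: read the wrist's pose just before it. camera_info takes no time and is no camera call.
- close_job(): hands the job in, once; it reports no verdict.
The state is a dict: "t": time; "joint_positions": joint angles; "dq": joint speeds; "tau": joint torques, N m; "eef_pos": TCP position; "ee_rot": TCP orientation; "force": force on the tool from outside, world axes, zero at the start; "torque": the same for the moment, N m; "width": finger opening in mm.
Only numpy, scipy, OpenCV 4.12 (cv2) and the standard library are available. Lean on these libraries where they do the work, as an engineer would, in place of code of your own. Each camera call takes 0.05 s, during which the arm holds its last target. There are 200 camera calls.

## Task

Gently lower the raised, hinged cover of the mechanism case until it rests on the case's rim, and then turn the brass quarter-turn fastener on its access panel clockwise until its slot lines up with the two index ribs. Finally press the sprung access panel fully home against the cover frame to bed its seal, and finish like that: the program ends with the gripper still holding the panel pressed home, the slot still lined up. Leave everything else on the bench where it stands.

Things in the scene. Friction and masses are not known exactly. Their poses are not given: they have to be found in the camera images.
- case: The mechanism case: an open-topped wooden box with brass gears inside, 160 (x) by 240 (y) by 90 high, fixed to the bench; origin at the centre of its underside, z up, its -x side is the front (towards the robot) and its +x top edge carries the hinge.
- cover (a joint): Angle (rad) of the hinged cover about the hinge: 0 = down on its stop, the case's rim; larger = front raised. Starts at 0.45 to 0.85, opens to 1.1. The hinge is stiff, so the cover stays where it is left: about 1 to 2 N at the front edge pushes it down, about 5 N lifts it. It carries the access panel and the fastener.
- cover_hinge (a point): Point on the hinge line, middle of the cover's width, 90 above the bench. Axes turn with the cover: -x runs from hinge to front edge, y along the hinge, z out of its upper side. The cover is a dark wooden frame 10 thick (z 0 to 10), reaching 160 along -x and 120 to either side in y, with the access panel on top.
- tab (a point): Centre of the upper side of the dark steel pull tab standing out 31 from the cover frame's front edge, 70 wide (y), 8 thick; the point is 18 in front of the front edge, 60 to the -y side of the cover's middle. Axes as the cover's. It can be pushed down from above.
- panel (a joint): How far (m) the access panel is pushed in towards the cover frame, along the cover's -z: 0 = standing 8 mm proud of the frame on its springy seal (as it starts and as it returns to when released), 0.008 = pressed home against the frame. Pushing it home takes about 8 to 10 N, about 3 N to start it moving; it cannot tilt. Home within 2 mm (above 0.006) is enough.
- panel_top (a point): A free flat spot on the upper side of the aluminium access panel, good for pressing: 90 from the fastener towards -y, on the line through it. Axes as the cover's; moves with the panel. The panel is 122 (x) by 186 (y), 8 thick, centred on the cover; its upper side is 26 above the rim when proud, 18 when home.
- fastener (a joint): Fastener's angle (rad) about the cover's z: 0 = the slot in its thumb bar is in line with the panel's two index ribs (bar along the cover's x); positive = counter-clockwise from above. Starts at 0.9 to 1.5, so it is turned clockwise; end stops lie at -0.6 and 1.75, so it does not stop by itself when aligned. Turns stiffly (0.06 N m), stays where left.
- fastener_grip (a point): On the fastener's axis, 21 above the panel's upper side, where to grip. Brass thumb bar 36 long (this point's x), 12 thick (y), from 7 to 33 above the panel, black slot line along its top, round foot 36 across. It is 85 from the hinge, 50 to the cover's +y side. Two dark index ribs 16 long, 3 high lie 24 to 40 before and behind its axis.
- oil: Bystander, to be left alone: amber oil bottle, 40 across, 100 tall, upright beside the case on its -y side; origin at the centre of its foot.
- driver: Bystander, to be left alone: screwdriver with wooden handle lying on the bench on the case's +y side, roughly parallel to its side wall; origin under its middle.
- gear: Bystander, to be left alone: loose brass ring, 52 across, 8 thick, flat on the bench.
- blower: Bystander, to be left alone: reddish rubber bulb blower standing nozzle up, 60 across, 90 tall.
- cone: Bystander, to be left alone: blue-grey cone foot, 60 across, 70 tall.
- tin: Bystander, to be left alone: open steel cup, 68 across, 60 tall.
- weight: Bystander, to be left alone: brass weight with a small knob, 40 across, 58 tall.

How it is judged:
By the outcome, as a careful person would: the job done as asked, in the order asked, and still so for the second after the job is handed in, while the arm keeps its last pose, push and grip.
It also fails if it takes over 58 s, if anything falls off the work surface, if the arm or the gripper's body presses on something with over 40 N, if the wrist force passes 120 N, or if a joint passes its speed limit or range.

## Working session

There is one attempt and no reset: what is moved stays moved. The work goes in short steps, Python scripts to look and compute and a tool call to move; the robot and the scene stay as the last step left them, time stands still between calls to the robot, and variables do not carry over. Pictures are saved under pics/ and viewed, about 8 in all and at most 12, crops included, and the job is handed in when it is done.

Besides the shell and the picture viewer there is one more tool, called by a JSON object that holds its "name" and its "arguments". drive_tool: Moves the arm, as the interface text tells. Its arguments: {"type":"object","properties":{"rows":{"type":"array","items":{"type":"object","properties":{"claw":{"type":"number"},"translation":{"type":"array","items":{"type":"number"}},"rotation":{"type":"array","items":{"type":"number"}}}}},"force":{"type":"number"}},"required":["rows"]}

```bash
mkdir -p pics
python3 - <<'E'
from plant import *
import cv2
s=get_state(); print(s); print(grip_point_offset)
for n in("scene","side","wrist"):
    print(n,camera_info(n)); cv2.imwrite(f"pics/{n}0.png",capture(n)[:,:,::-1])
E
```

```text
{'t': 0.0, 'joint_positions': array([ 1.23877338,  0.6899601 , -0.19453864,  1.56634071,  0.15730763,
        0.90248612, -0.21511465]), 'dq': array([ 0.00080327,  0.0014963 , -0.00124259, -0.00099346,  0.00035568,
        0.00089375, -0.00224612]), 'tau': array([-4.06609997e-04, -5.27554214e+01, -1.26665108e+00, -1.53428650e+01,
       -5.25683386e-02,  6.59894184e-03,  1.82287649e-04]), 'eef_pos': array([ 223.31474886, -583.07224032,  237.92644234]), 'ee_rot': array([-0.69514688, -0.12926688,  0.69546264, -0.12803365]), 'force': array([-0.59471538, -0.36263115,  0.70898447]), 'torque': array([-0.02628843, -0.01028715, -0.00384671]), 'width': 88.38456645326454}
-18.700000000000003
scene {'K': array([[550.9425884 ,   0.        , 321.70025631],
       [  0.        , 550.9425884 , 244.05348649],
       [  0.        ,   0.        ,   1.        ]]), 'rvec': array([ 1.63092418,  1.6309796 , -0.84720688]), 'tvec': array([   2.78348384, -199.61575124, 1988.75201556])}
side {'K': array([[468.61512172,   0.        , 309.91067878],
       [  0.        , 468.61512172, 249.353616  ],
       [  0.        ,   0.        ,   1.        ]]), 'rvec': array([ 0.31681497, -2.883082  ,  1.05419577]), 'tvec': array([ 512.03249914,  150.95177616, 1227.09202345])}
wrist {'K': array([[371.64829954,   0.        , 317.43579206],
       [  0.        , 371.64829954, 237.54731308],
       [  0.        ,   0.        ,   1.        ]]), 'hand_eye': array([[-1.33795771e-03, -2.56547989e-01,  9.66530568e-01,
        -1.44594071e+02],
       [ 9.99999102e-01, -2.63480991e-04,  1.31435159e-03,
         2.20960476e-01],
       [-8.25318252e-05,  9.66531458e-01,  2.56548111e-01,
        -6.53524861e+01],
       [ 0.00000000e+00,  0.00000000e+00,  0.00000000e+00,
         1.00000000e+00]])}
```

View pics/scene0.png

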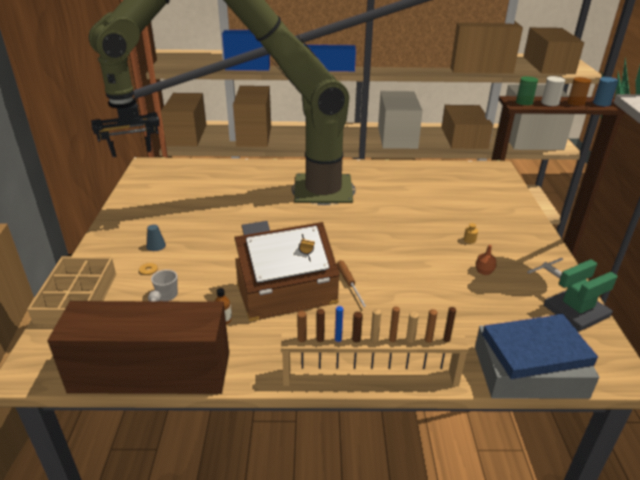

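View pics/side0.png

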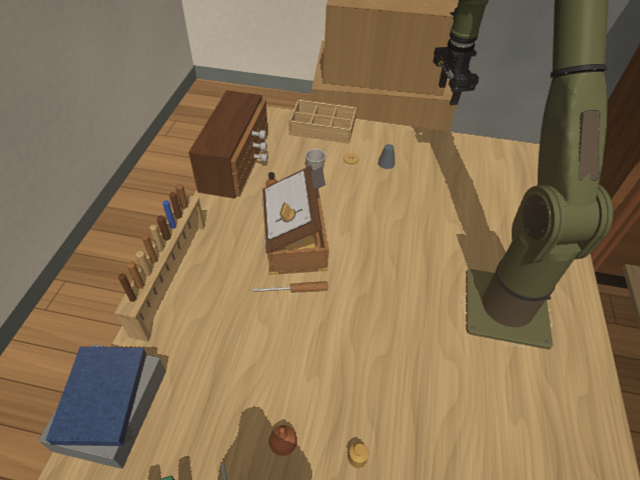

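The scene view looks towards the robot, with the case around (290,270), the tab at (257,228) and the fastener at (307,245). In the side view the case is around (297,225), with the fastener at (287,212). I'll enlarge both.

Run:
```python
import cv2
a=cv2.imread("pics/scene0.png")[210:320,225:375]; b=cv2.imread("pics/side0.png")[160:280,250:340]
cv2.imwrite("pics/c1.png",cv2.resize(a,(750,550),interpolation=cv2.INTER_CUBIC))
cv2.imwrite("pics/c2.png",cv2.resize(b,(450,600),interpolation=cv2.INTER_CUBIC))
```

```text
(no output)
```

View pics/c1.png

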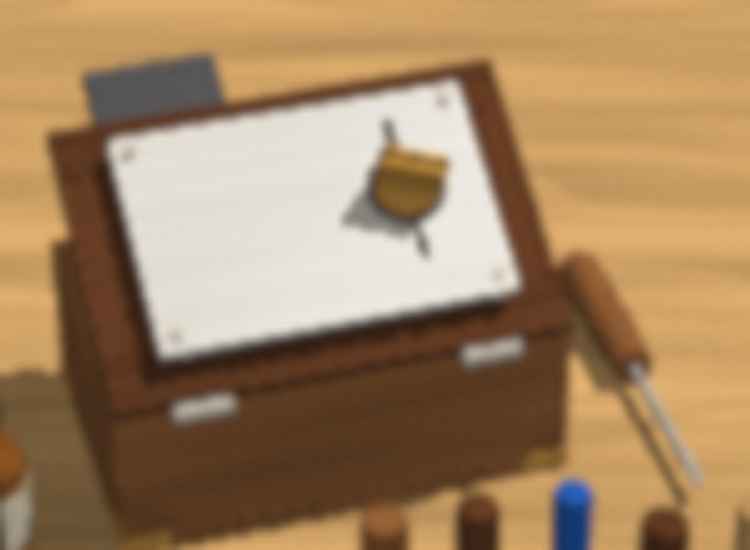

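View pics/c2.png

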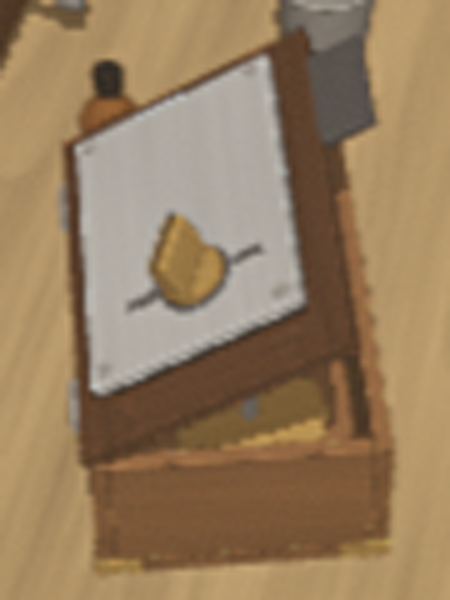

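The crops show the frame, panel and tab corners, the case's foot corners and the bar clearly. I'll fit case x, y, yaw, cover angle and bar angle to them.

```bash
cat > fit.py <<'E'
import numpy as np, cv2
from scipy.optimize import least_squares
from scipy.spatial.transform import Rotation as R
from plant import camera_info
CI={n:camera_info(n) for n in("scene","side")}
def proj(n,P):
    c=CI[n]; return cv2.projectPoints(np.float64(P).reshape(-1,1,3),c["rvec"],c["tvec"],c["K"],None)[0].reshape(-1,2)
def case2w(p,P): return np.array([p[0],p[1],0])+R.from_euler('z',p[2]).apply(P)
def cov2w(p,P): return case2w(p,np.array([80,0,90])+R.from_euler('y',p[3]).apply(P))  # front (-x) rises
E
cat > f1.py <<'E'
from fit import *
cov=[(-160,-120,10),(-160,120,10),(0,120,10),(0,-120,10),(-141,-93,26),(-141,93,26),(-19,93,26),(-19,-93,26),(-191,-95,0),(-191,-25,0)]
cas=[(80,-120,0),(80,120,0),(-80,120,0)]
cov=np.array(cov,float);cas=np.array(cas,float)
nan=(np.nan,np.nan)
sc=np.array([(50,135),(490,62),(570,325),(112,418),(107,140),(462,80),(522,290),(158,360),(85,75),(210,57),(125,545),(562,465),nan])/5+[224.6,209.6]
si=np.array([(303,32),(352,350),(85,462),(67,145),(268,57),(305,303),(97,395),(75,148),(362,38),(375,120),nan,(98,572),(390,550)])/5+[249.6,159.6]
cov[:,0:]=cov
for t in(8,9):cov[t,2]=6
def pred(p): 
    W=np.vstack([cov2w(p,cov),case2w(p,cas)]); return proj("scene",W)-sc,proj("side",W)-si
def res(p):
    r=np.concatenate(pred(p)).ravel(); return r[~np.isnan(r)]
for s in [0.3]:
    f=least_squares(res,[600,0,0,.6],loss='soft_l1'); p=f.x
    print(p,f.cost); a,b=pred(p); print(np.hstack([a,b]).round(1))
for n in("scene","side"):
  for th in(.9,1.05,1.2,1.35,1.5):
    c,s_=np.cos(th),np.sin(th)
    B=[(-85+a*18*c-b*6*s_,50+a*18*s_+b*6*c,59) for a,b in((-1,-1),(1,-1),(1,1),(-1,1))]
    o=[224.6,209.6] if n=="scene" else [249.6,159.6]
    print(n,th,((proj(n,cov2w(p,B))-o)*5).round().tolist())
print("tab",cov2w(p,np.array([[-178,-60,8]])),"grip",cov2w([*p[:3],0],np.array([[-85,50,47]])),"flat tab",cov2w([*p[:3],0],np.array([[-178,-60,8]])),"ptop flat",cov2w([*p[:3],0],np.array([[-85,-40,26]])))
E
python3 f1.py
```

```text
[ 5.91630048e+02 -1.02707001e+02  3.17452249e-01  4.90166607e-01] 11.760496127831022
[[-0.7 -0.6  0.5 -0.7]
 [-0.  -0.8  1.  -1.4]
 [ 1.2 -0.5 -1.2 -0.4]
 [ 0.5 -1.  -1.3 -0.3]
 [ 0.1  0.  -0.2 -0.3]
 [-1.2  0.3 -0.5 -0.7]
 [-0.1 -0.9 -0.9 -1. ]
 [ 0.8 -1.1  0.3 -0.7]
 [-0.7  0.4  0.3  0.3]
 [ 0.5 -0.3  0.9  1.1]
 [-0.1  2.6  nan  nan]
 [ 1.  -0.  -0.1  0.7]
 [ nan  nan -0.5  0.8]]
scene 0.9 [[378.0, 151.0], [443.0, 180.0], [452.0, 162.0], [387.0, 133.0]]
scene 1.05 [[378.0, 156.0], [446.0, 177.0], [452.0, 157.0], [384.0, 137.0]]
scene 1.2 [[378.0, 161.0], [449.0, 172.0], [451.0, 152.0], [381.0, 141.0]]
scene 1.35 [[380.0, 166.0], [451.0, 168.0], [450.0, 147.0], [379.0, 145.0]]
scene 1.5 [[382.0, 171.0], [452.0, 163.0], [447.0, 142.0], [378.0, 150.0]]
side 0.9 [[175.0, 213.0], [141.0, 269.0], [158.0, 273.0], [192.0, 216.0]]
side 1.05 [[170.0, 214.0], [144.0, 271.0], [163.0, 272.0], [189.0, 215.0]]
side 1.2 [[166.0, 216.0], [148.0, 273.0], [167.0, 270.0], [185.0, 213.0]]
side 1.35 [[161.0, 218.0], [152.0, 273.0], [172.0, 268.0], [181.0, 213.0]]
side 1.5 [[156.0, 221.0], [156.0, 273.0], [177.0, 265.0], [176.0, 213.0]]
tab [[ 540.74504983 -182.58164094  180.85560896]] grip [[571.27252314 -56.76604746 137.        ]] flat tab [[ 517.2555661  -190.29944535   98.        ]] ptop flat [[ 599.36576453 -142.26908711  116.        ]]
```

The residuals are about 1 px, so the fit holds: cover at 0.49 rad and fastener at about 1.1. Next is the move to above the tab.

```bash
cat > h.py <<'E'
from fit import *
from plant import *
p=np.array([591.63,-102.7,.31745,.490])
def down(yaw): # tool x down, y horizontal at yaw
    y=np.array([np.cos(yaw),np.sin(yaw),0]); x=np.array([0,0,-1.]); return R.from_matrix(np.c_[x,y,np.cross(x,y)])
def delta(pos,yaw,cmd=None):
    s=get_state(); r=R.from_quat(s["ee_rot"]); q=s["eef_pos"]
    w=(r.inv()*down(yaw)).as_rotvec(degrees=True)
    print("t",s["t"],"pos",q.round(1),"F",s["force"].round(1),"w",round(s["width"],1),"q",s["joint_positions"].round(2))
    print(" world d",(pos-q).round(1)," tool cm (now axes)",(r.inv().apply(pos-q)/10).round(2)," (target axes)",(down(yaw).inv().apply(pos-q)/10).round(2)," rot deg",w.round(1))
def tabpos(th,u=-172):
    pp=[*p[:3],th]; return case2w(pp,np.array([80,0,90])+R.from_euler('y',th).apply([u,-60,8])+[0,0,9*np.tan(th)])
E
python3 - <<'E'
from h import *
s=get_state(); print(R.from_quat(s["ee_rot"]).as_matrix().round(3))
for th in(.49,.4,.3,.2,.1,0): print(th,tabpos(th).round(1))
for y in(.317+np.pi/2,.317-np.pi/2): delta(tabpos(.49)+[0,0,45],y)
E
```

```text
[[-0.001  0.358 -0.934]
 [ 0.001 -0.934 -0.358]
 [-1.    -0.001  0.   ]]
0.49 [ 545.8 -180.9  182.8]
0.4 [ 538.8 -183.2  168.2]
0.3 [ 532.5 -185.3  151.3]
0.2 [ 527.7 -186.9  133.8]
0.1 [ 524.5 -187.9  116. ]
0 [ 523.  -188.4   98. ]
t 0.15 pos [ 223.4 -583.2  238.1] F [0.2 0.2 0. ] w 88.4 q [ 1.24  0.69 -0.19  1.57  0.16  0.9  -0.22]
 world d [322.4 402.3 -10.3]  tool cm (now axes) [  1.06 -26.03 -44.5 ]  (target axes) [ 1.03 28.17 43.17]  rot deg [-1.772e+02 -1.000e-01  0.000e+00]
t 0.15 pos [ 223.4 -583.2  238.1] F [0.2 0.2 0. ] w 88.4 q [ 1.24  0.69 -0.19  1.57  0.16  0.9  -0.22]
 world d [322.4 402.3 -10.3]  tool cm (now axes) [  1.06 -26.03 -44.5 ]  (target axes) [  1.03 -28.17 -43.17]  rot deg [2.8 0.  0.1]
```

{"name": "drive_tool", "arguments": {"rows": [{"claw": 1,"translation": [0,-1.63,-2.78],"rotation": [0,0,0]},{"claw": 1,"translation": [0,-1.63,-2.78],"rotation": [0,0,0]},{"claw": 1,"translation": [0,-1.63,-2.78],"rotation": [0,0,0]},{"claw": 1,"translation": [0,-1.63,-2.78],"rotation": [0,0,0]},{"claw": 1,"translation": [0,-1.63,-2.78],"rotation": [0,0,0]},{"claw": 1,"translation": [0,-1.63,-2.78],"rotation": [0,0,0]},{"claw": 1,"translation": [0,-1.63,-2.78],"rotation": [0,0,0]},{"claw": 1,"translation": [0,-1.63,-2.78],"rotation": [0,0,0]}], "force": 10}}

```text
t: 0.95
eef_pos: [385.2, -381.1, 238.6]
ee_rot: [-0.695, -0.129, 0.695, -0.128]
force: [0.3, 0.9, 0.4]
width: 26.1
```

{"name": "drive_tool", "arguments": {"rows": [{"claw": 1,"translation": [0,-1.63,-2.78],"rotation": [0,0,0]},{"claw": 1,"translation": [0,-1.63,-2.78],"rotation": [0,0,0]},{"claw": 1,"translation": [0,-1.63,-2.78],"rotation": [0,0,0]},{"claw": 1,"translation": [0,-1.63,-2.78],"rotation": [0,0,0]},{"claw": 1,"translation": [0,-1.63,-2.78],"rotation": [0,0,0]},{"claw": 1,"translation": [0,-1.63,-2.78],"rotation": [0,0,0]},{"claw": 1,"translation": [0,-1.63,-2.78],"rotation": [0,0,0]},{"claw": 1,"translation": [0,-1.63,-2.78],"rotation": [2.8,0,0]}]}}

```text
t: 1.75
eef_pos: [546.2, -179.9, 238.5]
ee_rot: [-0.698, -0.111, 0.698, -0.111]
force: [0.8, -1.2, 0.4]
width: 0.4
```

Run:
```python
from h import *
delta(tabpos(.49)+[0,0,5],.317-np.pi/2)
cv2.imwrite("pics/w1.png",capture("wrist")[:,:,::-1])
```

```text
t 1.75 pos [ 546.2 -179.9  238.5] F [ 0.8 -1.2  0.4] w 0.4 q [ 0.31  0.62 -0.13  1.72  0.1   0.81 -1.11]
 world d [ -0.4  -1.1 -50.7]  tool cm (now axes) [5.07 0.09 0.07]  (target axes) [5.07 0.09 0.07]  rot deg [-0.1  0.   0. ]
```

View pics/w1.png

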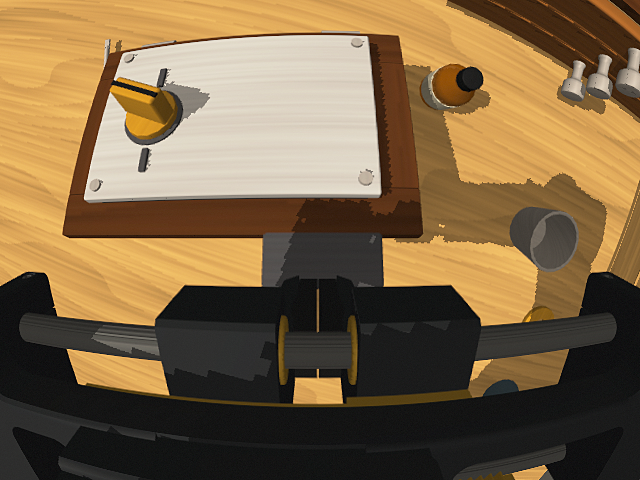

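The wrist view shows the fingers centred over the tab (about column 322). The bottle and cup are well clear.

{"name": "drive_tool", "arguments": {"rows": [{"claw": 1,"translation": [1.5,0.09,0.07],"rotation": [0,0,0]},{"claw": 1,"translation": [1.5,0,0],"rotation": [0,0,0]},{"claw": 1,"translation": [1.0,0,0],"rotation": [0,0,0]},{"claw": 1,"translation": [0.5,0,0],"rotation": [0,0,0]},{"claw": 1,"translation": [0.25,0,0],"rotation": [0,0,0]},{"claw": 1,"translation": [0.25,0,0],"rotation": [0,0,0]},{"claw": 1,"translation": [0.25,0,0],"rotation": [0,0,0]},{"claw": 1,"translation": [0.25,0,0],"rotation": [0,0,0]}]}}

```text
t: 2.6
eef_pos: [545.6, -182.3, 184.1]
ee_rot: [0.699, 0.111, -0.698, 0.112]
force: [0.4, -0.2, 1.8]
width: 0.4
```

{"name": "drive_tool", "arguments": {"rows": [{"claw": 1,"translation": [0.3,0,0.14],"rotation": [0,0,0]},{"claw": 1,"translation": [0.3,0,0.14],"rotation": [0,0,0]},{"claw": 1,"translation": [0.3,0,0.14],"rotation": [0,0,0]},{"claw": 1,"translation": [0.3,0,0.14],"rotation": [0,0,0]},{"claw": 1,"translation": [0.3,0,0.13],"rotation": [0,0,0]},{"claw": 1,"translation": [0.3,0,0.12],"rotation": [0,0,0]},{"claw": 1,"translation": [0.3,0,0.12],"rotation": [0,0,0]},{"claw": 1,"translation": [0.3,0,0.12],"rotation": [0,0,0]}]}}

```text
t: 3.4
eef_pos: [535.1, -185.4, 159.4]
ee_rot: [-0.698, -0.112, 0.698, -0.112]
force: [-0.2, -0.0, 1.8]
width: 0.8
```

{"name": "drive_tool", "arguments": {"rows": [{"claw": 1,"translation": [0.3,0,0.11],"rotation": [0,0,0]},{"claw": 1,"translation": [0.3,0,0.1],"rotation": [0,0,0]},{"claw": 1,"translation": [0.3,0,0.1],"rotation": [0,0,0]},{"claw": 1,"translation": [0.3,0,0.09],"rotation": [0,0,0]},{"claw": 1,"translation": [0.3,0,0.09],"rotation": [0,0,0]},{"claw": 1,"translation": [0.3,0,0.08],"rotation": [0,0,0]},{"claw": 1,"translation": [0.3,0,0.08],"rotation": [0,0,0]},{"claw": 1,"translation": [0.3,0,0.07],"rotation": [0,0,0]}]}}

```text
t: 4.2
eef_pos: [528.4, -187.6, 135.5]
ee_rot: [0.698, 0.112, -0.698, 0.112]
force: [0.2, 0.2, 1.4]
width: 0.5
```

Run:
```python
from h import *
delta(tabpos(0),.317-np.pi/2)
for th in (.3,.25,.2,.15):print(tabpos(th))
```

```text
t 4.2 pos [ 528.4 -187.6  135.5] F [0.2 0.2 1.4] w 0.5 q [ 0.32  0.75 -0.1   1.86  0.14  0.54 -1.13]
 world d [ -5.4  -0.9 -37.5]  tool cm (now axes) [ 3.75 -0.09  0.54]  (target axes) [ 3.75 -0.09  0.54]  rot deg [ 0. -0.  0.]
[ 532.49984524 -185.28350995  151.25619371]
[ 529.91576061 -186.13254132  142.60285766]
[ 527.72270873 -186.85309428  133.83604784]
[ 525.92617112 -187.44336782  124.97374437]
```

Contact is steady at about 1.5 N. Lowering further, slower near the rim.

{"name": "drive_tool", "arguments": {"rows": [{"claw": 1,"translation": [0.35,0,0.08],"rotation": [0,0,0]},{"claw": 1,"translation": [0.35,0,0.07],"rotation": [0,0,0]},{"claw": 1,"translation": [0.35,0,0.06],"rotation": [0,0,0]},{"claw": 1,"translation": [0.35,0,0.06],"rotation": [0,0,0]},{"claw": 1,"translation": [0.35,0,0.05],"rotation": [0,0,0]},{"claw": 1,"translation": [0.35,0,0.05],"rotation": [0,0,0]},{"claw": 1,"translation": [0.3,0,0.04],"rotation": [0,0,0]},{"claw": 1,"translation": [0.3,0,0.03],"rotation": [0,0,0]}]}}

```text
t: 5.0
eef_pos: [524.2, -189.0, 108.4]
ee_rot: [-0.698, -0.112, 0.698, -0.112]
force: [-0.8, 0.1, 1.7]
width: 0.8
```

{"name": "drive_tool", "arguments": {"rows": [{"claw": 1,"translation": [0.15,0,0.02],"rotation": [0,0,0]},{"claw": 1,"translation": [0.15,0,0.01],"rotation": [0,0,0]},{"claw": 1,"translation": [0.15,0,0],"rotation": [0,0,0]},{"claw": 1,"translation": [0.15,0,0],"rotation": [0,0,0]},{"claw": 1,"translation": [0.15,0,0],"rotation": [0,0,0]},{"claw": 1,"translation": [0.1,0,0],"rotation": [0,0,0]},{"claw": 1,"translation": [0.1,0,0],"rotation": [0,0,0]},{"claw": 1,"translation": [0,0,0],"rotation": [0,0,0]}]}}

```text
t: 5.8
eef_pos: [524.0, -189.1, 100.4]
ee_rot: [0.698, 0.111, -0.698, 0.112]
force: [-4.5, 1.6, 11.4]
width: 0.5
```

The force rose to 11 N at z ≈ 100, so the cover is on its stop. I'll lift off and look at the fastener from above.

{"name": "drive_tool", "arguments": {"rows": [{"claw": 1,"translation": [-0.5,0,0],"rotation": [0,0,0]},{"claw": 1,"translation": [-2,0,0],"rotation": [0,0,0]},{"claw": 0.5,"translation": [-3,0,0],"rotation": [0,0,0]},{"claw": 0,"translation": [-3,-2,0],"rotation": [0,0,0]},{"claw": 0,"translation": [-2,-3,0],"rotation": [0,0,0]},{"claw": 0,"translation": [0,-3,-1],"rotation": [0,0,0]},{"claw": 0,"translation": [0,-3,-1],"rotation": [0,0,0]},{"claw": 0,"translation": [0,0,0],"rotation": [0,0,0]}]}}

```text
t: 6.6
eef_pos: [509.4, -72.5, 204.6]
ee_rot: [0.698, 0.116, -0.697, 0.113]
force: [-0.2, -0.4, 0.5]
width: 46.4
```

Run:
```python
from h import *
delta(np.array([571.27,-56.77,160]),.317-np.pi/2)
cv2.imwrite("pics/w2.png",capture("wrist")[:,:,::-1])
for n in("scene","side"):cv2.imwrite(f"pics/{n}2.png",capture(n)[:,:,::-1])
```

```text
t 6.6 pos [509.4 -72.5 204.6] F [-0.2 -0.4  0.5] w 46.4 q [ 0.12  0.59 -0.11  1.94  0.1   0.61 -1.29]
 world d [ 61.9  15.7 -44.6]  tool cm (now axes) [ 4.48  0.5  -6.36]  (target axes) [ 4.46  0.43 -6.37]  rot deg [ 0.5 -0.1  0.2]
```

View pics/w2.png

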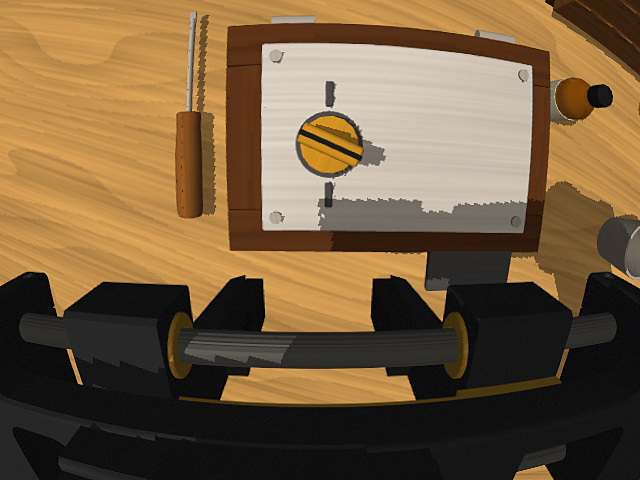

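The slot runs (302,131)–(362,163), the ribs lie at (330,93) and (328,196), and the panel screws at (277,56), (523,75), (515,221) and (276,217). I'll convert these to world coordinates.

```bash
cat >> h.py <<'E'
def wpix(uv,z,pos,quat):
    c=camera_info("wrist");K=c["K"];H=c["hand_eye"]
    d=np.array([(uv[0]-K[0,2])/K[0,0],(uv[1]-K[1,2])/K[1,1]]);th=np.hypot(*d)
    ray=np.array([*(np.sin(th)*d/th),np.cos(th)]); r=R.from_quat(quat)
    o=pos+r.apply(H[:3,3]); v=r.apply(H[:3,:3]@ray); return o+v*(z-o[2])/v[2]
E
python3 - <<'E'
from h import *
s=get_state();P,Q=s["eef_pos"],s["ee_rot"]
def m(n,uv,z): w=wpix(uv,z,P,Q); print(n,w.round(1)); return w
a=m("slot a",(302,131),149);b=m("slot b",(362,163),149)
r1=m("rib back",(330,93.5),119);r2=m("rib front",(328,195.5),119)
c=m("foot",(329,145),120)
m("pred",(0.1+320,240),116)
tb=[m("s",x,117) for x in((277,56),(523,75),(515,221),(276,217))]
ang=lambda v:np.arctan2(v[1],v[0])
print("slot yaw",ang(b-a)%np.pi,"rib yaw",ang(r1-r2),"len",np.linalg.norm(a-b),"mid",(a+b)/2,"ribmid",(r1+r2)/2,np.linalg.norm(r1-r2))
print("yaw screws",[ang(tb[i]-tb[j])%np.pi for i,j in((0,3),(1,2))],[(ang(tb[i]-tb[j])+np.pi/2)%np.pi for i,j in((0,1),(3,2))],"ctr",np.mean(tb,0),cov2w([*p[:3],0],np.array([[-80,0,26]])))
E
```

```text
slot a [573.8 -49.5 149. ]
slot b [567.6 -85.4 149. ]
rib back [601.7 -57.1 119. ]
rib front [541.  -75.9 119. ]
foot [571.1 -66.5 120. ]
pred [511.4 -80.5 116. ]
s [615.2 -18.4 117. ]
s [ 665.8 -176.1  117. ]
s [ 567.6 -207.1  117. ]
s [517.4 -48.9 117. ]
slot yaw 1.399731514297057 rib yaw 0.30028667272606874 len 36.403207836737366 mid [570.69308491 -67.46832045 149.        ] ribmid [571.37768683 -66.50396791 119.        ] 63.52564519838034
yaw screws [np.float64(0.30210130127238044), np.float64(0.3058830902829327)] [np.float64(0.31051837353917433), np.float64(0.3072550274203798)] ctr [ 591.46635314 -112.60147789  117.        ] [[ 591.63 -102.7   116.  ]]
```

The wrist measurement puts things 10 mm off in y from the fixed-camera fit, which is too much to ignore. I'll recheck now that the arm has settled.

Run:
```python
from h import *
s=get_state();print(s["t"],s["eef_pos"].round(1),s["ee_rot"].round(4),s["dq"].round(3))
a=cv2.imread("pics/w2.png");I=capture("wrist")[:,:,::-1];cv2.imwrite("pics/w3.png",I)
# image shift between w2 and w3 over the panel area
g=[cv2.cvtColor(np.ascontiguousarray(x[20:260,220:560]),cv2.COLOR_BGR2GRAY).astype(np.float32) for x in(a,I)]
print("shift",cv2.phaseCorrelate(*g))
P,Q=s["eef_pos"],s["ee_rot"]
print("foot now",wpix((329,145),120,P,Q))
# w1 check: tool at (546.2,-179.9,238.5), cover at .49
P=np.array([546.2,-179.9,238.5]);Q=np.array([-.698,-.111,.698,-.111])
for n,uv,c in(("tabL",(263,285),(-191,-25,8)),("tabR",(383,285),(-191,-95,8)),("scr",(366,177),None),("corner+y",(64,236),(-160,120,5)),("corner-y",(421,236),(-160,-120,5))):
    if c: w=cov2w(p,np.array([c]))[0]; print(n,"pred",w.round(1),"wrist",wpix(uv,w[2],P,Q).round(1))
cv2.imwrite("pics/c3.png",cv2.resize(cv2.imread("pics/scene2.png")[205:315,225:375],(750,550),interpolation=cv2.INTER_CUBIC))
```

```text
6.75 [508.8 -78.9 204.3] [ 0.6983  0.1113 -0.6982  0.1118] [ 0.021  0.003  0.016 -0.001 -0.001  0.003 -0.001]
shift ((-10.895992280654411, -4.340576552779169), 0.5960772109914709)
foot now [571.10829219 -66.51947585 120.        ]
tabL pred [ 518.9 -152.9  186.9] wrist [ 522.6 -155.3  186.9]
tabR pred [ 540.8 -219.4  186.9] wrist [ 543.9 -220.8  186.9]
corner+y pred [498.3  -7.1 169.7] wrist [500.3  -7.3 169.7]
corner-y pred [ 573.2 -235.1  169.7] wrist [ 575.2 -237.4  169.7]
```

View pics/c3.png

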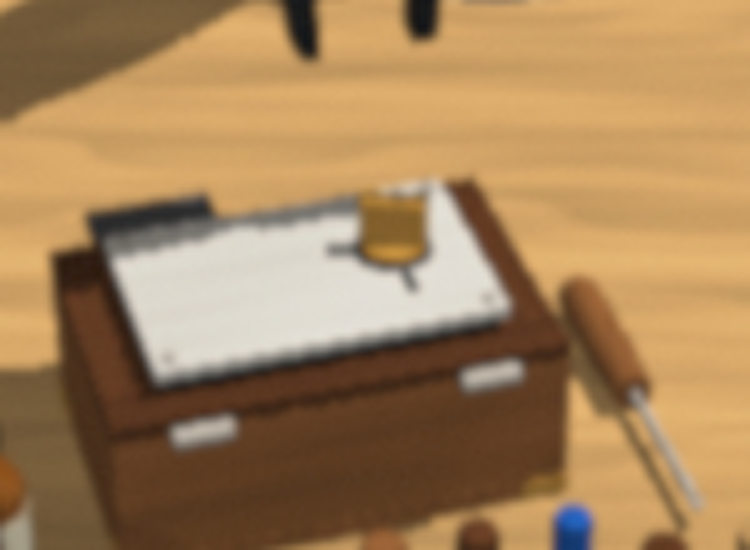

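The earlier picture was taken while the arm was still settling. The scene crop shows the cover flat on the case, with the bar upright at (393,228). I'll recompute from the settled picture using the measured shift.

Run:
```python
from h import *
s=get_state();P,Q=s["eef_pos"],s["ee_rot"];print(s["t"],P.round(1),Q.round(4))
sh=np.array([-10.9,-4.3])
f=lambda uv,z:wpix(np.array(uv)+sh,z,P,Q)
a=f((302,131),149);b=f((362,163),149);r1=f((330,93.5),119);r2=f((328,195.5),119)
tb=[f(x,117) for x in((277,56),(523,75),(515,221),(276,217))]
ang=lambda v:np.arctan2(v[1],v[0])
print("slot",ang(b-a)%np.pi,"rib",ang(r1-r2),(a+b)/2,(r1+r2)/2,np.mean(tb,0),[ang(tb[i]-tb[j])%np.pi for i,j in((0,3),(1,2))],[(ang(tb[i]-tb[j])+np.pi/2)%np.pi for i,j in((0,1),(3,2))])
cv2.imwrite("pics/w3c.png",cv2.resize(cv2.imread("pics/w3.png")[20:260,220:560],(765,540),interpolation=cv2.INTER_CUBIC))
```

```text
6.8 [508.7 -79.5 204.2] [-0.6983 -0.1108  0.6984 -0.1114]
slot 1.3933992574916598 rib 0.2963275601683319 [570.97194867 -61.89995789 149.        ] [571.74365545 -60.00816081 119.        ] [ 591.30752457 -104.82876454  117.        ] [np.float64(0.29958839746142013), np.float64(0.2985239721261837)] [np.float64(0.30055834291792527), np.float64(0.3063235743190704)]
```

View pics/w3c.png

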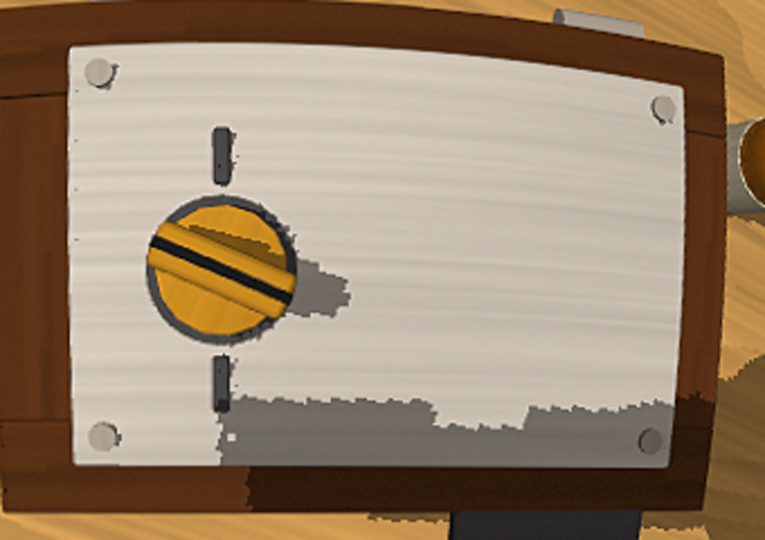

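Run:
```python
from h import *
s=get_state();P,Q=s["eef_pos"],s["ee_rot"]
f=lambda u,v,z:wpix((220+u/2.25,20+v/2.25),z,P,Q)
a=f(150,241,149);b=f(292,300,149);r1=f(222,155,119);r2=f(221,384,119);c=f(222,271,120)
tb=[f(*x,117) for x in((99,72),(663,108),(650,441),(103,437))]
ang=lambda v:np.arctan2(v[1],v[0])
print("slot",ang(b-a)%np.pi,"rib",ang(r1-r2),(a+b)/2,(r1+r2)/2,c,np.mean(tb,0),[ang(tb[i]-tb[j])%np.pi for i,j in((0,3),(1,2))],[(ang(tb[i]-tb[j])+np.pi/2)%np.pi for i,j in((0,1),(3,2))])
delta(np.array([571.3,-58.5,175]),-.18)
```

```text
slot 1.4888427391377788 rib 0.3114695990918371 [571.77459473 -60.00565708 149.        ] [572.06366397 -60.13236785 119.        ] [571.69564826 -60.3872876  120.        ] [ 592.11447517 -105.92805514  117.        ] [np.float64(0.31637536365540314), np.float64(0.3159095906473361)] [np.float64(0.3152641292875229), np.float64(0.3159047602188041)]
t 6.8 pos [508.7 -79.5 204.2] F [-0.6 -0.3 -0.6] w 62.6 q [ 0.13  0.6  -0.1   1.94  0.1   0.62 -1.29]
 world d [ 62.6  21.  -29.2]  tool cm (now axes) [ 2.92 -0.06 -6.6 ]  (target axes) [ 2.92  5.78 -3.19]  rot deg [-61.6   0.   -0. ]
```

{"name": "drive_tool", "arguments": {"rows": [{"claw": 0,"translation": [0,0,-3.3],"rotation": [0,0,0]},{"claw": 0,"translation": [0,0,-3.3],"rotation": [0,0,0]},{"claw": 0,"translation": [0,0,0],"rotation": [-8.4,0,0]},{"claw": 0,"translation": [0,0,0],"rotation": [-8.4,0,0]},{"claw": 0,"translation": [0,0,0],"rotation": [-8.4,0,0]},{"claw": 0,"translation": [0,0,0],"rotation": [-8.4,0,0]},{"claw": 0,"translation": [0,0,0],"rotation": [-8.4,0,0]},{"claw": 0,"translation": [0,0,0],"rotation": [-8.4,0,0]}]}}

```text
t: 7.6
eef_pos: [571.3, -59.7, 203.9]
ee_rot: [-0.583, -0.399, 0.584, -0.399]
force: [-0.2, -0.2, -0.5]
width: 87.8
```

{"name": "drive_tool", "arguments": {"rows": [{"claw": 0,"translation": [0,0,0],"rotation": [-8.4,0,0]},{"claw": 0,"translation": [0,0,0],"rotation": [-8.4,0,0]},{"claw": 0,"translation": [1,0,0],"rotation": [0,0,0]},{"claw": 0,"translation": [1,0,0],"rotation": [0,0,0]},{"claw": 0,"translation": [0.5,0,0],"rotation": [0,0,0]},{"claw": 0,"translation": [0.4,0,0],"rotation": [0,0,0]},{"claw": 0,"translation": [0,0,0],"rotation": [0,0,0]},{"claw": 0,"translation": [0,0,0],"rotation": [0,0,0]}]}}

```text
t: 8.4
eef_pos: [571.6, -57.6, 175.2]
ee_rot: [0.52, 0.479, -0.52, 0.479]
force: [0.3, 1.2, -0.3]
width: 87.9
```

Run:
```python
from h import *
delta(np.array([571.6,-59.2,127]),-.082)
cv2.imwrite("pics/w4.png",cv2.resize(capture("wrist")[:,:,::-1],(640,480)))
```

```text
t 8.4 pos [571.6 -57.6 175.2] F [ 0.3  1.2 -0.3] w 87.9 q [ 0.26  0.73 -0.42  1.78  0.42  0.72 -0.46]
 world d [  0.   -1.6 -48.2]  tool cm (now axes) [4.82 0.01 0.16]  (target axes) [4.82 0.02 0.16]  rot deg [ 0.  0. -0.]
```

View pics/w4.png

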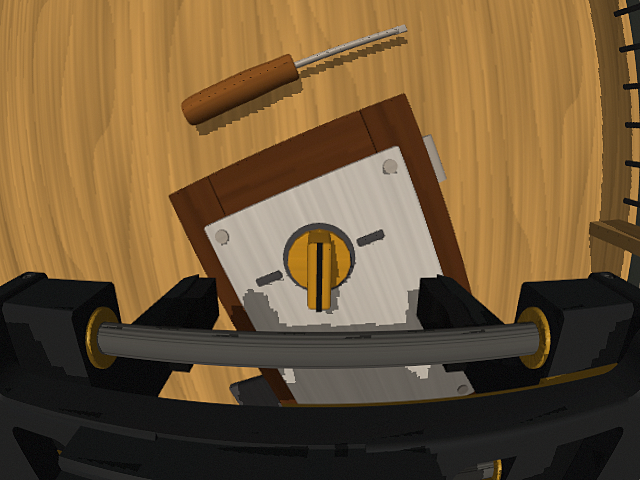

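The bar is centred between the jaws (slot at column 319, vertical), so I'll descend and grip.

{"name": "drive_tool", "arguments": {"rows": [{"claw": 0,"translation": [1.2,0,0.1],"rotation": [0,0,0]},{"claw": 0,"translation": [1.2,0,0],"rotation": [0,0,0]},{"claw": 0,"translation": [1.2,0,0],"rotation": [0,0,0]},{"claw": 0,"translation": [0.8,0,0],"rotation": [0,0,0]},{"claw": 0,"translation": [0.4,0,0],"rotation": [0,0,0]},{"claw": 0.5,"translation": [0,0,0],"rotation": [0,0,0]},{"claw": 0.7,"translation": [0,0,0],"rotation": [0,0,0]},{"claw": 0.75,"translation": [0,0,0],"rotation": [0,0,0]}], "force": 20}}

```text
t: 9.25
eef_pos: [571.7, -58.7, 127.6]
ee_rot: [0.52, 0.479, -0.52, 0.48]
force: [0.3, 0.4, -0.0]
width: 66.6
```

{"name": "drive_tool", "arguments": {"rows": [{"claw": 0.8,"translation": [0,0,0],"rotation": [0,0,0]},{"claw": 0.85,"translation": [0,0,0],"rotation": [0,0,0]},{"claw": 0.9,"translation": [0,0,0],"rotation": [0,0,0]},{"claw": 1,"translation": [0,0,0],"rotation": [0,0,0]},{"claw": 1,"translation": [0,0,0],"rotation": [0,0,0]},{"claw": 1,"translation": [0,0,0],"rotation": [0,0,0]},{"claw": 1,"translation": [0,0,0],"rotation": [0,0,0]},{"claw": 1,"translation": [0,0,0],"rotation": [0,0,0]}]}}

```text
t: 10.05
eef_pos: [572.2, -58.8, 127.3]
ee_rot: [0.52, 0.479, -0.519, 0.48]
force: [3.0, -0.0, -1.9]
width: 11.6
```

Run:
```python
from h import *
delta(np.array([571.6,-59.2,127]),-1.255); print(get_state()["torque"])
```

```text
t 10.05 pos [572.2 -58.8 127.3] F [ 3.  -0.  -1.9] w 11.6 q [ 0.24  0.8  -0.38  1.81  0.47  0.62 -0.5 ]
 world d [-0.6 -0.4 -0.3]  tool cm (now axes) [ 0.03 -0.06  0.05]  (target axes) [0.03 0.02 0.07]  rot deg [67.3 -0.1 -0.1]
[-0.08102363 -0.59095509 -0.03326102]
```

{"name": "drive_tool", "arguments": {"rows": [{"claw": 1,"translation": [0,0,0],"rotation": [4.2,0,0]},{"claw": 1,"translation": [0,0,0],"rotation": [4.2,0,0]},{"claw": 1,"translation": [0,0,0],"rotation": [4.2,0,0]},{"claw": 1,"translation": [0,0,0],"rotation": [4.2,0,0]},{"claw": 1,"translation": [0,0,0],"rotation": [4.2,0,0]},{"claw": 1,"translation": [0,0,0],"rotation": [4.2,0,0]},{"claw": 1,"translation": [0,0,0],"rotation": [4.2,0,0]},{"claw": 1,"translation": [0,0,0],"rotation": [4.2,0,0]}]}}

```text
t: 10.85
eef_pos: [572.1, -58.7, 127.3]
ee_rot: [0.637, 0.308, -0.636, 0.308]
force: [2.0, 1.1, -2.0]
width: 11.7
```

{"name": "drive_tool", "arguments": {"rows": [{"claw": 1,"translation": [0,0,0],"rotation": [4.2,0,0]},{"claw": 1,"translation": [0,0,0],"rotation": [4.2,0,0]},{"claw": 1,"translation": [0,0,0],"rotation": [4.2,0,0]},{"claw": 1,"translation": [0,0,0],"rotation": [4.2,0,0]},{"claw": 1,"translation": [0,0,0],"rotation": [4.2,0,0]},{"claw": 1,"translation": [0,0,0],"rotation": [4.2,0,0]},{"claw": 1,"translation": [0,0,0],"rotation": [4.2,0,0]},{"claw": 1,"translation": [0,0,0],"rotation": [4.2,0,0]}]}}

```text
t: 11.65
eef_pos: [572.0, -58.6, 127.3]
ee_rot: [0.699, 0.111, -0.698, 0.111]
force: [1.8, 0.1, -1.0]
width: 12.0
```

{"name": "drive_tool", "arguments": {"rows": [{"claw": 1,"translation": [0,0,0],"rotation": [0,0,0]},{"claw": 1,"translation": [0,0,0],"rotation": [0,0,0]},{"claw": 1,"translation": [0,0,0],"rotation": [0,0,0]},{"claw": 1,"translation": [0,0,0],"rotation": [0,0,0]},{"claw": 1,"translation": [0,0,0],"rotation": [0,0,0]},{"claw": 1,"translation": [0,0,0],"rotation": [0,0,0]},{"claw": 1,"translation": [0,0,0],"rotation": [0,0,0]},{"claw": 1,"translation": [0,0,0],"rotation": [0,0,0]}]}}

```text
t: 12.45
eef_pos: [571.9, -58.6, 127.3]
ee_rot: [0.699, 0.112, -0.698, 0.112]
force: [4.0, 0.8, -3.4]
width: 12.1
```

Run:
```python
from h import *
delta(np.array([571.6,-59.2,127]),-1.255); print(get_state()["torque"])
cv2.imwrite("pics/w5.png",capture("wrist")[:,:,::-1])
```

```text
t 12.45 pos [571.9 -58.6 127.3] F [ 4.   0.8 -3.4] w 12.1 q [ 0.06  0.78 -0.06  1.82  0.08  0.55 -1.31]
 world d [-0.3 -0.6 -0.3]  tool cm (now axes) [0.03 0.05 0.04]  (target axes) [0.03 0.05 0.04]  rot deg [ 0.1 -0.1 -0. ]
[ 0.06594473 -0.95002445 -0.02139111]
```

{"name": "drive_tool", "arguments": {"rows": [{"claw": 0.7,"translation": [0,0,0],"rotation": [0,0,0]},{"claw": 0.6,"translation": [0,0,0],"rotation": [0,0,0]},{"claw": 0.5,"translation": [0,0,0],"rotation": [0,0,0]},{"claw": 0.5,"translation": [-0.5,0,0],"rotation": [0,0,0]},{"claw": 0.5,"translation": [-1.5,0,0],"rotation": [0,0,0]},{"claw": 0.5,"translation": [-2,0,0],"rotation": [0,0,0]},{"claw": 0.5,"translation": [-2,0,0],"rotation": [0,0,0]},{"claw": 0.5,"translation": [-1.5,0,1],"rotation": [0,0,0]}]}}

```text
t: 13.3
eef_pos: [562.9, -61.3, 203.8]
ee_rot: [0.699, 0.112, -0.697, 0.112]
force: [0.1, -0.3, 0.3]
width: 44.0
```

{"name": "drive_tool", "arguments": {"rows": [{"claw": 0.5,"translation": [0,0,2],"rotation": [0,0,0]},{"claw": 0.5,"translation": [0,0,2],"rotation": [0,0,0]},{"claw": 0.5,"translation": [0,0,1.5],"rotation": [0,0,0]},{"claw": 0.5,"translation": [0,0,0],"rotation": [0,0,0]},{"claw": 0.5,"translation": [0,0,0],"rotation": [0,0,0]},{"claw": 0.5,"translation": [0,0,0],"rotation": [0,0,0]},{"claw": 0.5,"translation": [0,0,0],"rotation": [0,0,0]},{"claw": 0.5,"translation": [0,0,0],"rotation": [0,0,0]}]}}

```text
t: 14.1
eef_pos: [510.1, -78.7, 202.1]
ee_rot: [0.698, 0.112, -0.698, 0.112]
force: [0.0, 0.6, -0.7]
width: 44.0
```

Run:
```python
from h import *
delta(np.array([599.8,-144.5,130]),-1.255)
I=capture("wrist")[:,:,::-1];cv2.imwrite("pics/w6.png",I)
cv2.imwrite("pics/w6c.png",cv2.resize(I[60:220,240:400],(600,600),interpolation=cv2.INTER_CUBIC))
```

```text
t 14.1 pos [510.1 -78.7 202.1] F [ 0.   0.6 -0.7] w 44.0 q [ 0.11  0.6  -0.07  1.93  0.07  0.61 -1.26]
 world d [ 89.7 -65.8 -72.1]  tool cm (now axes) [ 7.21  9.05 -6.46]  (target axes) [ 7.21  9.04 -6.48]  rot deg [ 0.1 -0.  -0. ]
```

View pics/w6c.png

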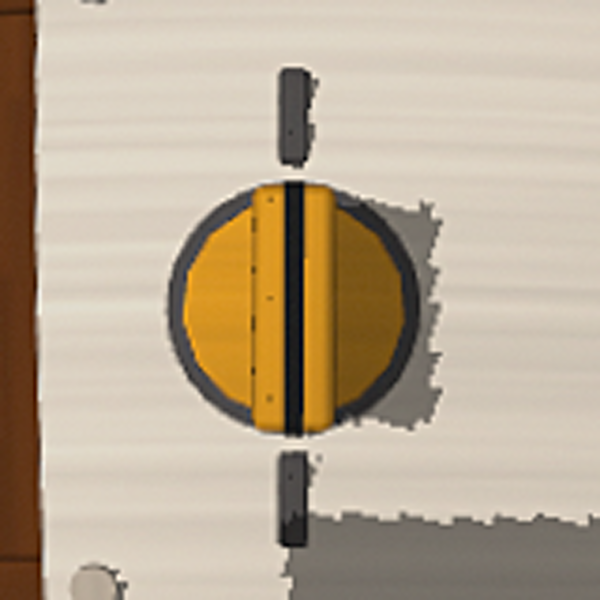

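The slot (column 293) lines up with both ribs (columns 294 and 292), to within about 1°. Now to move over panel_top with the fingers shut.

{"name": "drive_tool", "arguments": {"rows": [{"claw": 1,"translation": [0,2,-1.5],"rotation": [0,0,0]},{"claw": 1,"translation": [0,2.5,-1.8],"rotation": [0,0,0]},{"claw": 1,"translation": [0,2.5,-1.8],"rotation": [0,0,0]},{"claw": 1,"translation": [0,2.0,-1.4],"rotation": [0,0,0]},{"claw": 1,"translation": [1.5,0,0],"rotation": [0,0,0]},{"claw": 1,"translation": [2,0,0],"rotation": [0,0,0]},{"claw": 1,"translation": [2,0,0],"rotation": [0,0,0]},{"claw": 1,"translation": [1,0,0],"rotation": [0,0,0]}]}}

```text
t: 14.95
eef_pos: [598.5, -143.9, 135.4]
ee_rot: [-0.697, -0.112, 0.699, -0.111]
force: [-0.3, 0.9, -0.8]
width: 0.7
```

{"name": "drive_tool", "arguments": {"rows": [{"claw": 1,"translation": [0.5,0,0],"rotation": [0,0,0]},{"claw": 1,"translation": [0.3,0,0],"rotation": [0,0,0]},{"claw": 1,"translation": [0.3,0,0],"rotation": [0,0,0]},{"claw": 1,"translation": [0.2,0,0],"rotation": [0,0,0]},{"claw": 1,"translation": [0.1,0,0],"rotation": [0,0,0]},{"claw": 1,"translation": [0.1,0,0],"rotation": [0,0,0]},{"claw": 1,"translation": [0,0,0],"rotation": [0,0,0]},{"claw": 1,"translation": [0,0,0],"rotation": [0,0,0]}]}}

```text
t: 15.75
eef_pos: [599.5, -144.3, 122.4]
ee_rot: [0.698, 0.112, -0.698, 0.112]
force: [-0.0, 0.2, -0.6]
width: 0.5
```

{"name": "drive_tool", "arguments": {"rows": [{"claw": 1,"translation": [0.15,0,0],"rotation": [0,0,0]},{"claw": 1,"translation": [0.15,0,0],"rotation": [0,0,0]},{"claw": 1,"translation": [0.15,0,0],"rotation": [0,0,0]},{"claw": 1,"translation": [0.15,0,0],"rotation": [0,0,0]},{"claw": 1,"translation": [0.1,0,0],"rotation": [0,0,0]},{"claw": 1,"translation": [0.1,0,0],"rotation": [0,0,0]},{"claw": 1,"translation": [0.1,0,0],"rotation": [0,0,0]},{"claw": 1,"translation": [0,0,0],"rotation": [0,0,0]}]}}

```text
t: 16.55
eef_pos: [599.4, -144.3, 113.4]
ee_rot: [0.698, 0.112, -0.698, 0.112]
force: [-1.3, 0.3, 4.2]
width: 0.5
```

{"name": "drive_tool", "arguments": {"rows": [{"claw": 1,"translation": [0.1,0,0],"rotation": [0,0,0]},{"claw": 1,"translation": [0.1,0,0],"rotation": [0,0,0]},{"claw": 1,"translation": [0.1,0,0],"rotation": [0,0,0]},{"claw": 1,"translation": [0,0,0],"rotation": [0,0,0]},{"claw": 1,"translation": [0,0,0],"rotation": [0,0,0]},{"claw": 1,"translation": [0,0,0],"rotation": [0,0,0]},{"claw": 1,"translation": [0,0,0],"rotation": [0,0,0]},{"claw": 1,"translation": [0,0,0],"rotation": [0,0,0]}]}}

```text
t: 17.35
eef_pos: [599.4, -144.2, 110.7]
ee_rot: [0.698, 0.112, -0.698, 0.112]
force: [-2.1, 0.5, 6.8]
width: 0.5
```

{"name": "drive_tool", "arguments": {"rows": [{"claw": 1,"translation": [0.1,0,0],"rotation": [0,0,0]},{"claw": 1,"translation": [0.1,0,0],"rotation": [0,0,0]},{"claw": 1,"translation": [0,0,0],"rotation": [0,0,0]},{"claw": 1,"translation": [0,0,0],"rotation": [0,0,0]},{"claw": 1,"translation": [0,0,0],"rotation": [0,0,0]},{"claw": 1,"translation": [0,0,0],"rotation": [0,0,0]},{"claw": 1,"translation": [0,0,0],"rotation": [0,0,0]},{"claw": 1,"translation": [0,0,0],"rotation": [0,0,0]}]}}

```text
t: 18.15
eef_pos: [599.4, -144.3, 108.9]
ee_rot: [0.698, 0.112, -0.698, 0.112]
force: [-2.3, 0.8, 6.9]
width: 0.4
```

{"name": "drive_tool", "arguments": {"rows": [{"claw": 1,"translation": [0.1,0,0],"rotation": [0,0,0]},{"claw": 1,"translation": [0.1,0,0],"rotation": [0,0,0]},{"claw": 1,"translation": [0,0,0],"rotation": [0,0,0]},{"claw": 1,"translation": [0,0,0],"rotation": [0,0,0]},{"claw": 1,"translation": [0,0,0],"rotation": [0,0,0]},{"claw": 1,"translation": [0,0,0],"rotation": [0,0,0]},{"claw": 1,"translation": [0,0,0],"rotation": [0,0,0]},{"claw": 1,"translation": [0,0,0],"rotation": [0,0,0]}]}}

```text
t: 18.95
eef_pos: [599.4, -144.3, 108.3]
ee_rot: [0.698, 0.111, -0.698, 0.112]
force: [-3.6, 1.0, 18.3]
width: 0.3
```

It's on the stop: z stalled at 108.3 and the force jumped to 18 N. One last check before handing in.

Run:
```python
from h import *
I=capture("wrist")[:,:,::-1];cv2.imwrite("pics/w7.png",I)
J=capture("scene")[205:315,225:375,::-1]
cv2.imwrite("pics/w7c.png",np.hstack([cv2.resize(I,(480,360)),cv2.resize(J,(320,360),interpolation=cv2.INTER_CUBIC)]))
s=get_state();print(s["t"],s["eef_pos"].round(1),s["force"].round(1))
```

```text
19.05 [ 599.5 -144.3  108.3] [-4.3  0.3 17.4]
```

View pics/w7c.png

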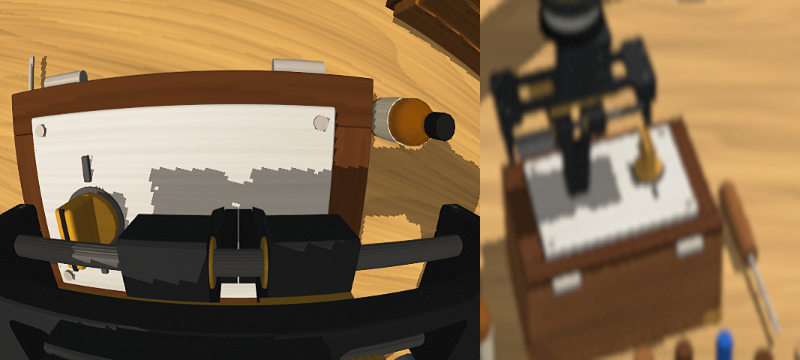

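The fingers are pressing on panel_top, the bar still points along the ribs, and the cover is down with the bystanders in view untouched. Handing in.

```bash
python3 -c "from plant import *; print(close_job())"
```

```text
the job is handed in; nothing more can be done
None
```

The job is done and handed in at about 19 s of the 58 s allowed: cover down, fastener aligned, and the gripper still pressing the access panel home.

- **Cover:** I lowered it by the tab with about 1.5–2 N. The force rose to 11 N at z ≈ 100 mm, and the pictures show it lying flat on the case.
- **Fastener:** I gripped the thumb bar and turned it about 67° clockwise. A close-up taken after letting go showed the slot in line with both ribs, within about 1°.
- **Panel:** The closed fingers press on panel_top. The force climbed along the spring to about 7 N, then jumped to about 18 N. The tip stalled at z = 108.3 mm, against an expected 108 mm when home.

**Checks that disagreed:**
- One wrist measurement was about 10 mm off in y because the arm was still settling. I retook it, and it then agreed with the fixed cameras to about 3 mm.
- My first estimate of the fastener's angle (about 1.10) came from that same picture. The settled one gave 1.17, which I used.

The last picture shows the bar still in line, but it is partly hidden by the gripper. The bottle and screwdriver were still in place in it; I did not take a final view of the other bystanders, but no move went near them.

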